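# Release the carved owl from the carving stand and put it on the waxing stand

### The arm

A 7-joint arm with a two-finger parallel gripper is mounted at the origin on the work surface; the furniture and walls round the work are solid. World frame = base frame: x ahead of the robot, y to its left, z up, the work surface at z = 0. Lengths are in m, angles in rad, forces in N, time in s.
With the tool pointing down it reaches from about 0.425 to 0.925 m from the base axis. Payload 6.8 kg.
Tool frame: the origin (TCP) lies midway between the tips of the shut fingers; the grasp point (between the pads) lies 19 mm behind it (bot.hold_point_z is the distance from the TCP to the grasp point, in m); z points along the fingers, y is the line along which they close (so a half turn about z gives the same grasp; the last joint's range is limited). The gripper opens to 85 mm and grips with 20 to 120 N. Pads are 22 mm wide; open, the fingers measure 114 mm over their backs; the gripper's body (76 mm by 85 mm) begins 54 mm behind the grasp point. The pads swing forward as they close: fully open they stand 13 mm farther back than shut.
Start: joints at [1.069, 0.477, 0.022, 1.555, -0.011, 1.109, -0.083], TCP at [0.259, -0.623, 0.231] pointing down, gripper open.
Joint ranges: [-2.96, 2.96], [-0.34, 2.1], [-1.41, 1.46], [0.24, 2.44], [-1.37, 4.51], [0.17, 1.92], [-2.96, 2.96]. Speed limits (rad/s): [2.39, 2.39, 3.14, 3.14, 3.14, 3.14, 3.14].

### API

Orientations are given as a unit quaternion [w, x, y, z].
In Python, from station import bot gives the robot as it stands. The module is installed in compiled form; this text tells all that it offers.
- The arm moves only by the tool step_arm, never from a script. Its argument "increments" is a list that holds one entry, the list of rows, each a list of 7 numbers: the opening, from -1 (shut) to 1 (fully open), then the shift along the tool's x, y, z in mm, then the turn, a rotation vector about the tool's x, y, z in degrees. In form: [[[grip, x, y, z, ax, ay, az], ...]]. A call has 1 to 10 rows; each row is the pose to reach, as a shift and turn from the pose commanded when the call began, along the tool's axes at that moment; what a row does not reach only later rows make up. A row lasts 1/12 s, in which the tool goes at most 41.7 mm and 7.16 degrees, less where a joint would pass 70% of its speed; a pose out of reach is approached as far as the arm can. A call with a gripper value outside its range is refused whole. The fingers move at their own pace and stop on an object; "force" is the grip in N (left out, the last holds). Time passes only in rows, so rows that repeat a pose let the fingers close. It gives the time, the measured TCP pose, the force, the opening and the grip force at its end, in the units of the state.
- bot.get_obs(): the state, without advancing time (a new reading comes with each control period).
- bot.read_camera(name): name is "scene" or "top"; returns a dict with "image" (400x640x3 uint8, red, green, blue), "camera_matrix" (3x3 intrinsics, pixels), "dist" ([k1, k2, p1, p2, k3] as OpenCV has them; the pictures are not rectified), "R" (3x3) and "t" (3): a world point X has camera coordinates R X + t. Camera axes: x right, y down, z forward; pixel columns grow to the right and rows downward; lengths in m; the calibration is good to about 2 mm. A picture is of the moment at which its call begins. There is no depth.
- bot.hand_in(): hands the job in; it is judged then, once.
The state is a dict: "t": time; "q": joint angles; "joint_vel": joint speeds; "joint_torque": joint torques, N m; "eef_pos": TCP position; "tool_rot": TCP orientation; "contact_force": force on the tool from outside, world axes, zero at the start; "torque": the same for the moment, N m; "gripper_width": opening from 0.0 (shut) to 1.0 (fully open); "grasp_force": force on a finger pad.
Only numpy, scipy, OpenCV 4.12 (cv2) and the standard library are available. Lean on these libraries where they do the work, as an engineer would, in place of code of your own. Each camera call takes 0.05 s, during which the arm holds its last target. There are 200 camera calls.

### The job

The owl is carved and is to be waxed: on the grey carving stand, turn the sprung release knob clockwise right to its stop and let it spring back, so that the latch bolts draw in and the owl's plywood plate pops up. Then lift the owl, upright and with its plate, off the stand and seat the plate fully down over the two pegs of the round wooden waxing stand (either way round), and let go. Leave the hare, the wax tin beside it and the gouges where they are.

Things in the scene. Friction and masses are not known exactly. Their poses are not given: they have to be found in the camera images.
- stand: grey cast carving stand fixed to the bench, foot 140 (x) x 250 (y) mm, origin centre of its underside, z up. The seat for the owl's plate is centred at y = +55 mm, the release knob stands at x = 0, y = -80 mm
- seat (a point): centre of the stand's seat, 30 mm above the bench, axes as the stand's. Two steel pegs at y = +-46 mm (10 mm thick, 19.5 mm tall, tapered tips); a sprung steel ejector pad (50 x 60 mm) between them; on each side a dark bolt housing (x = +-45 to +-66 mm, 52 mm long, 18 mm high) whose steel bolt overlaps the plate's edge
- release_knob (a joint): angle of the sprung black knob: 0 at rest, 1.1 rad at its stop, growing clockwise from above; a spring (0.12 Nm at rest, 0.25 Nm at the stop) turns it back when let go. It draws in both bolts, 10 mm at the stop; they clear the plate at about 0.75 to 0.95 rad, then the ejector lifts the plate 14 mm and it stays up
- knob_grip (a point): middle of the knob's T-bar, on its vertical axis, 72.5 mm above the bench. Bar 83 mm long along this x, which turns with it (at rest it is the stand's x), 12 mm thick (15 mm at the round ends), 22 mm high (61 to 83 mm above the bench); hub 30 mm across; the round boss below is 60 mm across, top 55 mm above the bench
- owl_mount: loose plywood plate with a wooden owl fixed on it, about 0.25 kg. Origin: centre of the plate's underside, z up. Plate 84 (x) x 120 (y) x 20 mm, only 62 mm wide above 6 mm (rebated long edges), two 13 mm through holes at y = +-46 mm. The owl at its middle is 44 (x) x 54 (y) mm, its head 103 mm above the origin: grip it across x, 60 to 70 mm above the origin
- wax_stand: round waxing stand of pale turned wood fixed to the bench, 150 mm across, 25 mm high. Origin: centre of its underside, z up. Two steel pegs on its top at y = +-46 mm (10 mm thick, 19.5 mm tall, tips tapered to 4 mm). Fully seated, the plate's underside lies on the disc's top, 25 mm above the origin
- hare: bystander: loose carved wooden hare standing on the bench, 36 x 81 x 74 mm, origin centre of underside
- wax_tin: bystander: round tin of wax at the far right corner beside the hare, 68 mm across, 30 mm high, origin centre of underside
- gouge: bystander: flat-bladed carving gouge lying on the bench, the farther from the robot of two, 224 mm long along its x, 29 mm high, origin under its middle

How it is judged:
By the outcome, as a careful person would: the job done as asked, in the order asked, and still so for the second after the job is handed in, with the robot touching nothing.
It also fails if it takes over 58 s, if anything falls off the work surface, if the arm or the gripper's body presses on something with over 40 N, if the wrist force passes 120 N, or if a joint passes its speed limit or range.

## Working session

There is one attempt and no reset: what is moved stays moved. The work goes in short steps, Python scripts to look and compute and a tool call to move; the robot and the scene stay as the last step left them, time stands still between calls to the robot, and variables do not carry over. Pictures are saved under pics/ and viewed, at most 12 in all, crops included, and the job is handed in when it is done.

Besides the shell and the picture viewer there is one more tool, called after "Emit:" as a command line: name --argument value ..., lists and objects as JSON in quotes. step_arm: Moves the arm, as the interface text tells. Its arguments: {"type":"object","properties":{"increments":{"type":"array"},"force":{"type":"number"}},"required":["increments"]}

```bash
mkdir -p pics; python3 - <<'E'
from station import bot
import cv2,numpy as np
for n in("scene","top"):
    c=bot.read_camera(n); cv2.imwrite(f"pics/{n}0.png",c["image"][:,:,::-1])
    print(n,c["camera_matrix"].tolist(),c["dist"],(-c["R"].T@c["t"]).round(3),c["R"].round(3).tolist())
o=bot.get_obs(); print(o["eef_pos"],o["tool_rot"],o["t"],o["contact_force"],bot.hold_point_z)
E
```

```text
scene [[509.06992774337607, 0.0, 327.27422682370945], [0.0, 509.06992774337607, 204.86567551939015], [0.0, 0.0, 1.0]] [-0.05526489  0.          0.          0.          0.        ] [-0.539  0.676  0.789] [[-0.62, -0.785, 0.005], [-0.387, 0.3, -0.872], [0.683, -0.542, -0.49]]
top [[505.43313538484347, 0.0, 318.8341817609632], [0.0, 505.43313538484347, 199.68541728220382], [0.0, 0.0, 1.0]] [-0.00965734  0.          0.          0.          0.        ] [ 0.233 -0.095  1.506] [[0.009, -1.0, 0.01], [-0.987, -0.011, -0.158], [0.158, -0.008, -0.987]]
[ 0.25879824 -0.62284608  0.23041692] [-7.87130025e-04  9.80675850e-01  1.95637955e-01 -2.20339914e-04] 0.1 [-0.54462495  0.11318876 -0.28452439] 0.0187
```

View pics/top0.png

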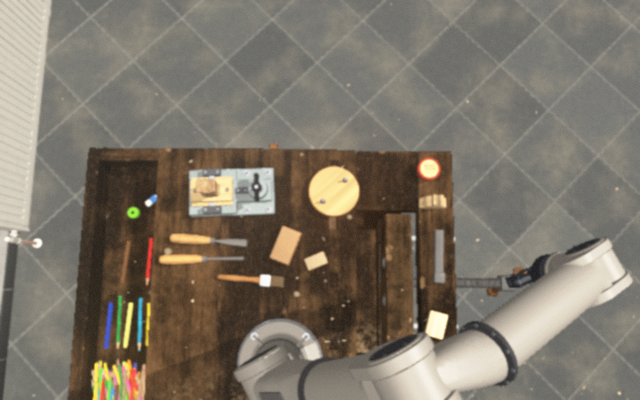

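View pics/scene0.png

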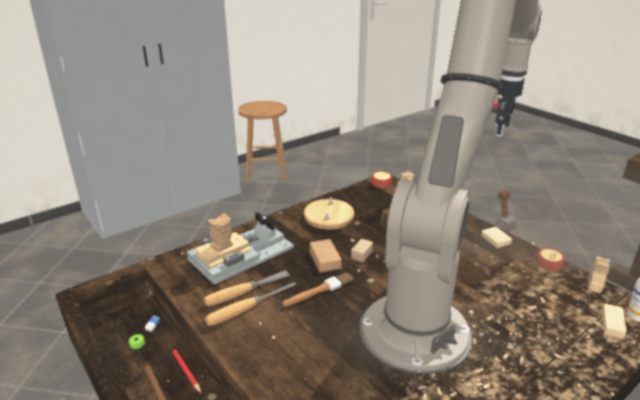

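The top view shows the stand at about (232,191), with the owl on its left part and the knob at (256,187). The waxing disc is at (334,190). The tin (429,168) and hare (433,200) are at the far right. I'll enlarge both views next.

```bash
python3 - <<'E'
import cv2,numpy as np
a=cv2.imread("pics/top0.png")[155:230,180:370]
cv2.imwrite("pics/topc.png",cv2.resize(a,None,fx=4.2,fy=4.2,interpolation=cv2.INTER_CUBIC))
a=cv2.imread("pics/scene0.png")[190:290,180:370]
cv2.imwrite("pics/scenec.png",cv2.resize(a,None,fx=4,fy=4,interpolation=cv2.INTER_CUBIC))
E
```

```text
(no output)
```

View pics/topc.png

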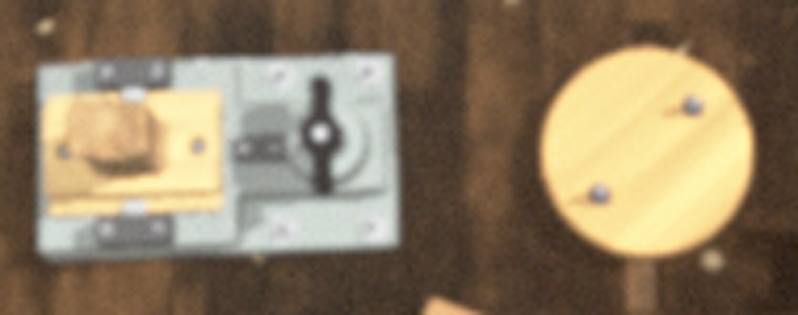

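View pics/scenec.png

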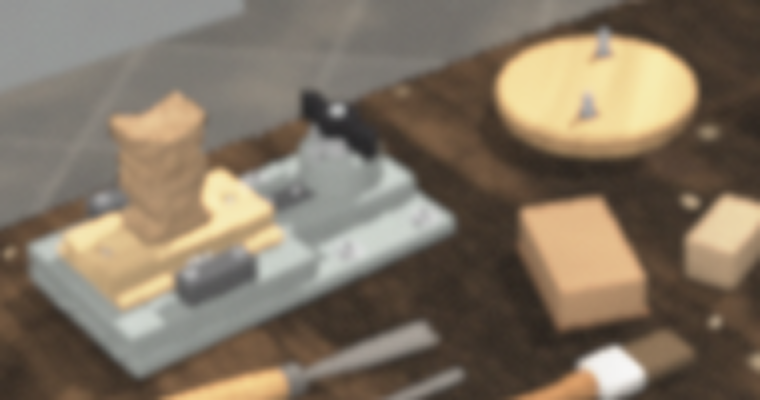

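Enlarged, the top view shows the knob hub at (320,132), bar ends (320,82) and (322,190), plate holes (65,152) and (198,146), housings (134,73) and (133,230), and waxing pegs (694,104) and (600,193). In the scene crop, the knob top is at (337,110), the plate holes at (108,250) and (229,198), and the waxing peg tips at (603,30) and (588,97).

```bash
cat >h.py <<'E'
from station import bot
import cv2,numpy as np
from scipy.optimize import least_squares
C={}
def cam(n):
    if n not in C: C[n]=bot.read_camera(n)
    return C[n]
def uv(n,X):
    c=cam(n); return cv2.projectPoints(np.array(X,float).reshape(-1,3),cv2.Rodrigues(c["R"])[0],c["t"],c["camera_matrix"],c["dist"])[0][:,0]
def tp(p): return np.array([(p[0]+.5)/4.2-.5+180,(p[1]+.5)/4.2-.5+155])
def sp(p): return np.array([(p[0]+.5)/4-.5+180,(p[1]+.5)/4-.5+190])
def fit(obs,x0):
    def W(x,P): c,s=np.cos(x[2]),np.sin(x[2]); return [x[0]+c*P[0]-s*P[1],x[1]+s*P[0]+c*P[1],P[2]]
    f=lambda x:np.concatenate([uv(n,W(x,P))[0]-p for n,P,p in obs])
    r=least_squares(f,x0,loss="soft_l1",x_scale=[.01,.01,.1]); return r.x,r.fun.reshape(-1,2).round(1)
E
python3 - <<'E'
from h import *
T="top";S="scene"
st=[(T,(0,-.08,.083),tp((320,132))),(T,(.0415,-.08,.078),tp((320,78))),(T,(-.0415,-.08,.078),tp((322,193))),
(T,(0,.101,.05),tp((65,152))),(T,(0,.009,.05),tp((198,146))),(T,(.0555,.055,.048),tp((134,72))),(T,(-.0555,.055,.048),tp((133,229))),
(S,(0,-.08,.083),sp((337,110))),(S,(0,.101,.05),sp((108,250))),(S,(0,.009,.05),sp((229,198)))]
x,r=fit(st,[.6,.2,0]);print("stand",x);print(r.tolist())
for set_ in (T,S):
    print(set_,fit([o for o in st if o[0]==set_],[.6,.2,0])[0])
w=[(T,(0,.046,.0445),tp((600,193))),(T,(0,-.046,.0445),tp((694,104))),(S,(0,.046,.0445),sp((588,96))),(S,(0,-.046,.0445),sp((603,30))),(T,(0,0,.025),tp((648,151))),(S,(0,0,.025),sp((597,88)))]
x,r=fit(w,[.6,-.1,.5]);print("wax",x);print(r.tolist())
for set_ in (T,S): print(set_,fit([o for o in w if o[0]==set_],[.6,-.1,.5])[0])
o=bot.get_obs();print(o["t"])
E
```

```text
stand [0.49348707 0.15294465 0.05082658]
[[0.3, 0.3], [0.2, -0.6], [0.3, 0.4], [0.2, 0.1], [0.1, 0.3], [-0.4, 0.1], [0.1, 0.0], [-0.2, 0.0], [-0.6, -0.2], [-0.1, -0.1]]
top [0.49375924 0.15330009 0.04872577]
scene [0.49283526 0.15237861 0.06048867]
wax [ 0.49642206 -0.15097215  0.77735807]
[[0.1, 0.2], [0.1, -0.0], [-0.0, -1.0], [0.0, 0.5], [-0.3, 0.6], [-0.4, -1.1]]
top [ 0.49714096 -0.15101511  0.77393887]
scene [ 0.49304249 -0.14877751  0.78054531]
0.2
```

```bash
cat >>h.py <<'E'
from scipy.spatial.transform import Rotation as Ro
def go(p,yaw):
    o=bot.get_obs(); w,x,y,z=o["tool_rot"]; R=Ro.from_quat([x,y,z,w])
    T=Ro.from_euler("z",yaw,degrees=True)*Ro.from_euler("x",180,degrees=True)
    print("mm",(R.inv().apply(np.array(p)-o["eef_pos"])*1e3).round(1),"deg",(R.inv()*T).as_rotvec(degrees=True).round(2),"t",o["t"],"q",np.round(o["q"],2))
E
python3 -c "
from h import *
go([.50,-.25,.231],70); go([.4976,.0731,.20],182.9)"
```

```text
mm [ 365.8 -251.9   -0. ] deg [-6.000e-02 -2.000e-02 -4.744e+01] t 0.2 q [ 1.07  0.48  0.02  1.56 -0.01  1.11 -0.08]
mm [ 487.5 -551.2   31.3] deg [-2.0000e-02 -9.0000e-02 -1.6034e+02] t 0.2 q [ 1.07  0.48  0.02  1.56 -0.01  1.11 -0.08]
```

Emit:
step_arm --increments '[[[1,366,-252,0,0,0,-47.4],[1,366,-252,0,0,0,-47.4],[1,366,-252,0,0,0,-47.4],[1,366,-252,0,0,0,-47.4],[1,366,-252,0,0,0,-47.4],[1,366,-252,0,0,0,-47.4],[1,366,-252,0,0,0,-47.4],[1,366,-252,0,0,0,-70],[1,366,-252,0,0,0,-70],[1,366,-252,0,0,0,-70]]]' --force 60

```text
t: 1.03
eef_pos: [0.4859, -0.2717, 0.2315]
tool_rot: [0.0, 0.696, 0.718, -0.0]
contact_force: [0.5, -0.2, -0.3]
gripper_width: 1.008
grasp_force: 0.0
```

```bash
python3 -c "
from h import *
go([.4976,.0731,.16],182.9)"
```

```text
mm [344.3  22.5  71.3] deg [-1.000e-02  2.000e-02 -9.111e+01] t 1.0333 q [ 0.7   0.31 -0.37  1.82  0.13  1.03  0.31]
```

Emit:
step_arm --increments '[[[1,330,22,40,0,0,-91],[1,330,22,40,0,0,-91],[1,330,22,40,0,0,-91],[1,330,22,40,0,0,-91],[1,330,22,40,0,0,-91],[1,330,22,40,0,0,-91],[1,330,22,40,0,0,-91],[1,330,22,40,0,0,-91],[1,330,22,40,0,0,-91],[1,330,22,40,0,0,-91]]]'

```text
t: 1.87
eef_pos: [0.4985, 0.0606, 0.1913]
tool_rot: [-0.0, 0.141, 0.99, 0.001]
contact_force: [-0.0, -1.0, -0.2]
gripper_width: 1.0
grasp_force: 0.0
```

Emit:
step_arm --increments '[[[1,0,0,0,0,0,-22],[1,0,0,0,0,0,-22],[1,0,0,0,0,0,-22],[1,0,0,0,0,0,-22],[1,0,0,0,0,0,-22]]]'

```text
t: 2.28
eef_pos: [0.4989, 0.0568, 0.1912]
tool_rot: [-0.0, -0.043, 0.999, 0.0]
contact_force: [-0.7, -0.3, -0.4]
gripper_width: 0.998
grasp_force: 0.0
```

```bash
python3 -c "
from h import *
go([.4976,.0731,.061],182.9)"
```

```text
mm [ -0.2  16.3 130.2] deg [ 0.01 -0.01  1.98] t 2.2833 q [ 0.46  0.35 -0.83  1.96  0.31  0.96  1.13]
```

Emit:
step_arm --increments '[[[0.3,0,16,35,0,0,2],[0.3,0,16,70,0,0,2],[0.3,0,16,100,0,0,2],[0.3,0,16,100,0,0,2],[0.3,0,16,100,0,0,2]]]'

```text
t: 2.7
eef_pos: [0.4965, 0.0729, 0.0907]
tool_rot: [-0.002, -0.026, 1.0, -0.0]
contact_force: [-0.0, -0.1, -0.4]
gripper_width: 0.644
grasp_force: 0.0
```

```bash
python3 - <<'E'
from h import *
go([.4976,.0731,.061],182.9)
a=cam("top")["image"][155:230,180:370,::-1];b=cam("scene")["image"][180:280,180:370,::-1]
cv2.imwrite("pics/k.png",np.vstack([cv2.resize(a,(665,262),interpolation=2),cv2.resize(b,(665,338),interpolation=2)]))
E
```

```text
mm [-1.2  0.2 29.7] deg [-0.01 -0.18  0.07] t 2.7 q [ 0.33  0.49 -0.74  2.04  0.47  0.78  0.93]
```

View pics/k.png

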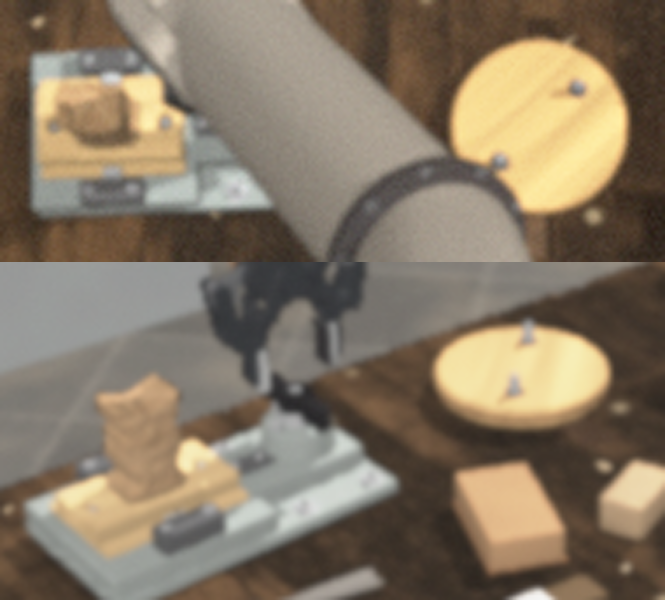

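The fingers straddle the T-bar, at (260,370) and (330,345) in the lower picture, with the knob between them at (297,400). I'll go down and close.

Emit:
step_arm --increments '[[[0.3,-1,0,15,0,0,0],[0.3,-1,0,30,0,0,0],[0.3,-1,0,30,0,0,0],[-1,-1,0,30,0,0,0],[-1,-1,0,30,0,0,0],[-1,-1,0,30,0,0,0],[-1,-1,0,30,0,0,0],[-1,-1,0,30,0,0,0]]]'

```text
t: 3.47
eef_pos: [0.4997, 0.0735, 0.0633]
tool_rot: [0.001, -0.027, 1.0, 0.0]
contact_force: [-2.2, -0.3, 7.9]
gripper_width: 0.333
grasp_force: 58.7
```

Emit:
step_arm --increments '[[[-1,0,0,-2,0,0,7],[-1,0,0,-2,0,0,14],[-1,0,0,-2,0,0,21],[-1,0,0,-2,0,0,28],[-1,0,0,-2,0,0,35],[-1,0,0,-2,0,0,42],[-1,0,0,-2,0,0,49],[-1,0,0,-2,0,0,56],[-1,0,0,-2,0,0,60],[-1,0,0,-2,0,0,62]]]'

```text
t: 4.3
eef_pos: [0.4985, 0.0716, 0.0637]
tool_rot: [0.0, 0.494, 0.87, -0.001]
contact_force: [0.7, -3.0, -8.5]
gripper_width: 0.326
grasp_force: 64.2
```

```bash
python3 - <<'E'
from h import *
o=bot.get_obs();print(o["torque"],o["contact_force"],o["grasp_force"]);go([.4976,.0731,.061],182.9)
b=cam("scene")["image"][180:280,180:370,::-1]
cv2.imwrite("pics/k2.png",cv2.resize(b,(760,400),interpolation=2))
E
```

```text
[-0.73952954 -0.44366316  0.23288132] [ 0.74358509 -3.00609132 -8.47026821] 64.19086754322052
mm [ 1.8 -0.   2.7] deg [-8.000e-02  6.000e-02 -6.207e+01] t 4.3 q [ 0.09  0.47 -0.44  2.07  0.32  0.66 -0.03]
```

View pics/k2.png

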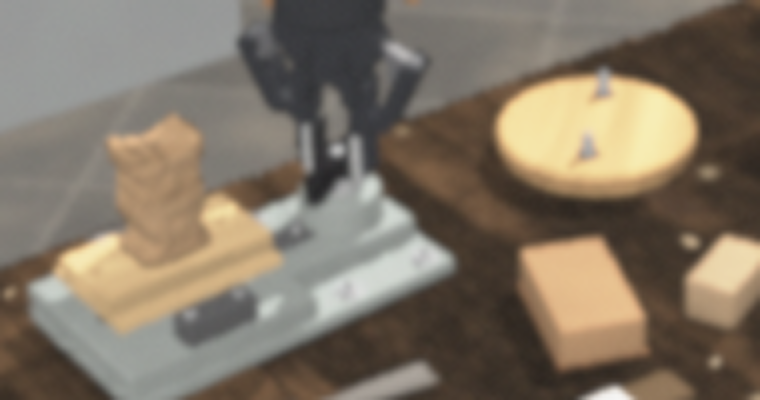

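The plate has popped up: it now stands clear above the housing at (215,315). The knob's moment is 0.23 Nm, so I'll go on to the firm stop.

Emit:
step_arm --increments '[[[-1,0,0,0,0,0,2],[-1,0,0,0,0,0,4],[-1,0,0,0,0,0,6],[-1,0,0,0,0,0,6]]]'

```text
t: 4.68
eef_pos: [0.4992, 0.0695, 0.0637]
tool_rot: [0.001, 0.538, 0.843, -0.001]
contact_force: [4.1, -8.9, -7.9]
gripper_width: 0.332
grasp_force: 63.9
```

```bash
python3 - <<'E'
from h import *
o=bot.get_obs();print(o["torque"],o["contact_force"],o["grasp_force"]);go([.4976,.0731,.061],182.9)
E
```

```text
[-2.18914612 -1.03221577  0.23670397] [ 4.09988647 -8.87218573 -7.94190633] 63.948326110839844
mm [4.  0.  2.6] deg [ -0.18   0.16 -67.98] t 4.6833 q [ 0.07  0.47 -0.41  2.07  0.31  0.66 -0.11]
```

Emit:
step_arm --increments '[[[-1,2,0,0,0,0,0],[-1,3,0,0,0,0,0],[-1,3,0,0,0,0,2],[-1,3,0,0,0,0,4],[-1,3,0,0,0,0,4]]]' --force 110

```text
t: 5.1
eef_pos: [0.4989, 0.0695, 0.0639]
tool_rot: [0.003, 0.568, 0.823, -0.002]
contact_force: [6.1, -16.0, -6.6]
gripper_width: 0.313
grasp_force: 109.0
```

```bash
python3 - <<'E'
from h import *
o=bot.get_obs();print(o["torque"],o["contact_force"],o["grasp_force"]);go([.4976,.0731,.061],182.9)
b=cam("scene")["image"][195:245,235:295,::-1]
cv2.imwrite("pics/k3.png",cv2.resize(b,(600,500),interpolation=2))
E
```

```text
[-3.81792741 -1.39822838  0.26300375] [  6.08089978 -15.99734441  -6.575246  ] 108.96287083625793
mm [3.9 0.  2.9] deg [ -0.27   0.31 -72.13] t 5.1 q [ 0.06  0.47 -0.4   2.07  0.3   0.66 -0.18]
```

View pics/k3.png

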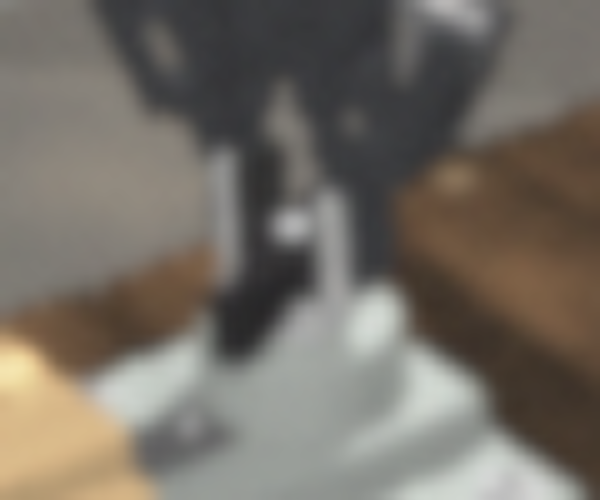

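The bar's near end is at about (215–240, 300–360) and the hub's screw at (290,225). I'll compare these with the projections for several knob angles.

```bash
python3 - <<'E'
from h import *
o=bot.get_obs()
k=np.array([.4976,.0731])
f=lambda X:[((u[0]-235+.5)*10-.5,(u[1]-195+.5)*10-.5) for u in uv("scene",X)]
print("hub",np.round(f([[*k,.083]])))
for a in (0,40,50,55,60,63,68,72):
    t=np.pi+.0508-np.radians(a); d=np.array([np.cos(t),np.sin(t)]); n=np.array([-d[1],d[0]])
    # near end (towards robot), three outline points top/bottom
    print(a,np.round(f([[*(k+d*.0415),.083],[*(k+d*.0415),.061],[*(k+d*.034+n*.0075),.061],[*(k+d*.034-n*.0075),.061]])).tolist())
print(o["t"])
E
```

```text
hub [[291. 226.]]
0 [[381.0, 287.0], [385.0, 357.0], [391.0, 336.0], [346.0, 355.0]]
40 [[277.0, 306.0], [282.0, 377.0], [313.0, 361.0], [256.0, 362.0]]
50 [[250.0, 305.0], [255.0, 376.0], [290.0, 363.0], [236.0, 358.0]]
55 [[237.0, 304.0], [242.0, 374.0], [278.0, 363.0], [226.0, 356.0]]
60 [[224.0, 302.0], [230.0, 372.0], [267.0, 363.0], [216.0, 353.0]]
63 [[217.0, 300.0], [222.0, 370.0], [261.0, 362.0], [211.0, 351.0]]
68 [[205.0, 297.0], [211.0, 367.0], [250.0, 361.0], [203.0, 347.0]]
72 [[196.0, 294.0], [202.0, 365.0], [241.0, 360.0], [197.0, 344.0]]
5.15
```

The outline fits a knob angle of about 62–63°, against a stop at 63°, while the tool has turned 72°. To confirm the stop, I'll turn a bit more and check that the bar doesn't move.

Emit:
step_arm --increments '[[[-1,0,0,0,0,0,3],[-1,0,0,0,0,0,6],[-1,0,0,0,0,0,6],[-1,0,0,0,0,0,6]]]'

```text
t: 5.53
eef_pos: [0.499, 0.0685, 0.0642]
tool_rot: [0.003, 0.609, 0.793, -0.003]
contact_force: [3.5, -20.4, -1.0]
gripper_width: 0.313
grasp_force: 110.1
```

```bash
python3 - <<'E'
from h import *
o=bot.get_obs();print(o["torque"],o["contact_force"]);go([.4976,.0731,.061],182.9)
b=cv2.resize(cam("scene")["image"][195:245,235:295,::-1],(600,500),interpolation=2); a=cv2.imread("pics/k3.png")
for r in (305,315,325,335,345,355):
    print(r,[ (lambda d:(d.min(),d.max()) if len(d) else 0)(np.where(i[r,150:330].max(1)<95)[0]+150) for i in (a,b)])
cv2.imwrite("pics/k4.png",np.hstack([a[150:,100:450],b[150:,100:450]]))
E
```

```text
[-4.26174473 -1.43653069  0.90865267] [  3.52456489 -20.35603684  -0.97796651]
mm [ 4.8 -0.2  3.2] deg [ -0.33   0.4  -77.95] t 5.5333 q [ 0.04  0.46 -0.37  2.07  0.28  0.65 -0.26]
305 [(np.int64(203), np.int64(289)), (np.int64(196), np.int64(289))]
315 [(np.int64(150), np.int64(283)), (np.int64(204), np.int64(283))]
325 [(np.int64(150), np.int64(275)), (np.int64(150), np.int64(275))]
335 [(np.int64(150), np.int64(268)), (np.int64(150), np.int64(267))]
345 [(np.int64(215), np.int64(261)), (np.int64(215), np.int64(260))]
355 [(np.int64(219), np.int64(251)), (np.int64(220), np.int64(248))]
```

View pics/k4.png

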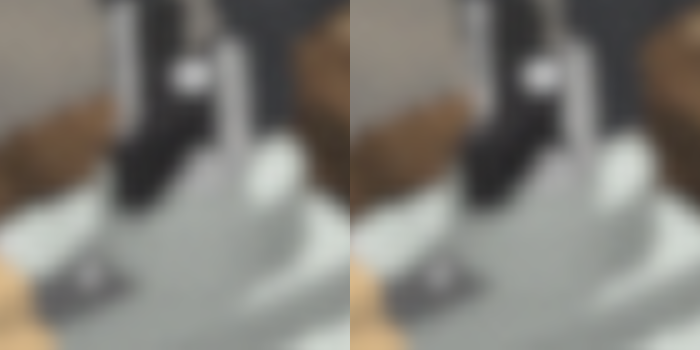

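The bar didn't move and the moment rose to 0.9 Nm, so the knob is at its stop. I'll turn back with the spring and open.

Emit:
step_arm --increments '[[[-1,0,0,0,0,0,-7],[-1,0,0,0,0,0,-14],[-1,0,0,0,0,0,-21],[-1,0,0,0,0,0,-28],[-1,0,0,0,0,0,-35],[-1,0,0,0,0,0,-42],[-1,0,0,0,0,0,-49],[-1,0,0,0,0,0,-56],[-1,0,0,0,0,0,-61],[-1,0,0,0,0,0,-61]]]'

```text
t: 6.42
eef_pos: [0.5026, 0.0725, 0.0644]
tool_rot: [0.004, 0.12, 0.993, 0.0]
contact_force: [14.1, -9.0, -16.4]
gripper_width: 0.314
grasp_force: 109.5
```

Emit:
step_arm --increments '[[[0.2,0,0,0,0,0,0],[0.2,0,0,0,0,0,0],[0.3,0,0,0,0,0,0],[0.3,0,0,0,0,0,0],[0.3,0,0,-40,0,0,0],[0.3,0,0,-80,0,0,0],[1,0,0,-120,0,0,7],[1,0,0,-150,0,0,14],[1,0,0,-150,0,0,21]]]' --force 50

```text
t: 7.17
eef_pos: [0.5005, 0.0778, 0.22]
tool_rot: [0.005, 0.302, 0.953, 0.002]
contact_force: [1.9, 0.3, -0.4]
gripper_width: 0.995
grasp_force: 0.0
```

```bash
python3 - <<'E'
from h import *
o=bot.get_obs();print(o["contact_force"],o["gripper_width"])
go([.4907,.2079,.23],92.9)
b=cam("scene")["image"][180:280,180:370,::-1]
cv2.imwrite("pics/k5.png",cv2.resize(b,(760,400),interpolation=2))
E
```

```text
[ 1.926027    0.3188971  -0.41989301] 0.9952623361097938
mm [ 82.9 100.7  -9.9] deg [ 0.6   0.22 51.9 ] t 7.1667 q [ 0.31  0.28 -0.69  1.94  0.21  0.99  0.48]
```

View pics/k5.png

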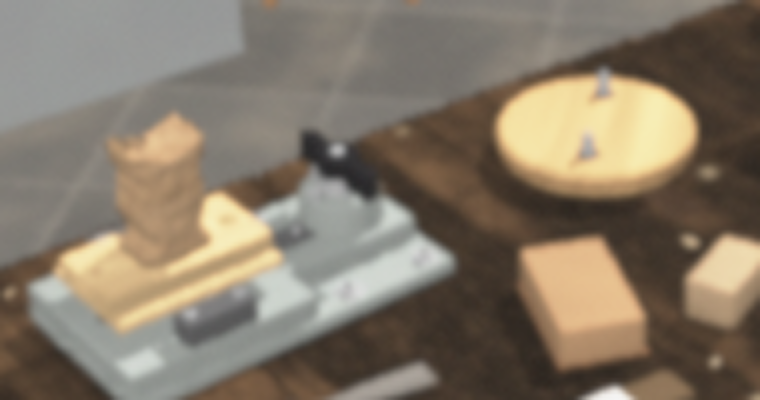

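The knob's bar is back at rest (335,160) and the plate stands up. Next I'll go above the owl.

Emit:
step_arm --increments '[[[1,83,101,-10,0.6,0.2,52],[1,83,101,-10,0.6,0.2,52],[1,83,101,-10,0.6,0.2,52],[1,83,101,-10,0.6,0.2,52],[1,83,101,-10,0.6,0.2,52],[1,83,101,-10,0.6,0.2,52],[1,83,101,-10,0.6,0.2,52],[1,83,101,-10,0.6,0.2,52],[1,83,101,-10,0.6,0.2,52],[1,83,101,-10,0.6,0.2,52]]]'

```text
t: 8.05
eef_pos: [0.4863, 0.2062, 0.2227]
tool_rot: [-0.003, 0.686, 0.728, -0.005]
contact_force: [0.4, 0.2, -0.5]
gripper_width: 1.001
grasp_force: 0.0
```

```bash
python3 - <<'E'
from h import *
print(bot.get_obs()["contact_force"]);go([.4907,.2079,.09],92.9)
E
```

```text
[ 0.36814535  0.15363204 -0.46526001]
mm [  1.7   6.1 132.6] deg [-0.68  0.11  0.47] t 8.05 q [-0.04  0.3  -0.57  1.88  0.18  1.03 -0.63]
```

Emit:
step_arm --increments '[[[1,1,6,20,-0.6,0,0.5],[1,1,6,40,-0.6,0,0.5],[1,1,6,55,-0.6,0,0.5],[1,1,6,55,-0.6,0,0.5],[1,1,6,55,-0.6,0,0.5]]]'

```text
t: 8.47
eef_pos: [0.4917, 0.207, 0.1676]
tool_rot: [-0.0, 0.69, 0.724, -0.001]
contact_force: [0.8, -0.5, 0.2]
gripper_width: 1.0
grasp_force: 0.0
```

```bash
python3 - <<'E'
from h import *
print(bot.get_obs()["contact_force"]);go([.4907,.2079,.09],92.9)
E
```

```text
[ 0.76084748 -0.46223492  0.24279031]
mm [ 1.1 -0.7 77.6] deg [-0.13  0.11 -0.18] t 8.4667 q [-0.07  0.37 -0.55  1.93  0.24  0.91 -0.69]
```

Emit:
step_arm --increments '[[[1,1,-0.5,25,0,0,0],[1,1,-0.5,50,0,0,0],[1,1,-0.5,70,0,0,0],[1,1,-0.5,77,0,0,0],[1,1,-0.5,77,0,0,0],[1,1,-0.5,77,0,0,0]]]'

```text
t: 8.97
eef_pos: [0.4925, 0.2086, 0.0924]
tool_rot: [0.001, 0.691, 0.723, 0.0]
contact_force: [-0.3, -0.4, 0.9]
gripper_width: 1.0
grasp_force: 0.0
```

```bash
python3 - <<'E'
from h import *
print(bot.get_obs()["contact_force"]);go([.4907,.2079,.09],92.9)
E
```

```text
[-0.27773978 -0.44039773  0.93790531]
mm [-0.6 -1.9  2.4] deg [ 0.06  0.05 -0.29] t 8.9667 q [-0.12  0.48 -0.5   1.98  0.33  0.76 -0.77]
```

Emit:
step_arm --increments '[[[-1,-0.5,-1.5,2,0,0,0],[-1,-0.5,-1.5,2,0,0,0],[-1,-0.5,-1.5,2,0,0,0],[-1,-0.5,-1.5,2,0,0,0],[-1,-0.5,-1.5,2,0,0,0],[-1,-0.5,-1.5,2,0,0,0],[-1,-0.5,-1.5,2,0,0,0]]]' --force 50

```text
t: 9.55
eef_pos: [0.4909, 0.2077, 0.0897]
tool_rot: [0.001, 0.691, 0.723, -0.0]
contact_force: [-0.3, 0.4, 2.3]
gripper_width: 0.498
grasp_force: 55.3
```

```bash
python3 - <<'E'
from h import *
print(bot.get_obs()["contact_force"]);go([.4907,.2079,.09],92.9)
E
```

```text
[-0.25975381  0.43619558  2.25684797]
mm [ 0.2 -0.2 -0.3] deg [ 0.06  0.06 -0.33] t 9.55 q [-0.12  0.48 -0.5   1.99  0.33  0.75 -0.77]
```

Emit:
step_arm --increments '[[[-1,0,0,-6,0,0,0],[-1,0,0,-12,0,0,0],[-1,0,0,-20,0,0,0],[-1,0,0,-35,0,0,0],[-1,0,0,-55,0,0,0],[-1,0,0,-75,0,0,0],[-1,0,0,-95,0,0,0],[-1,0,0,-100,0,0,0],[-1,0,0,-100,0,0,0]]]'

```text
t: 10.3
eef_pos: [0.4911, 0.2081, 0.1909]
tool_rot: [0.001, 0.691, 0.723, 0.001]
contact_force: [-0.7, 0.2, -2.8]
gripper_width: 0.493
grasp_force: 54.3
```

```bash
python3 - <<'E'
from h import *
o=bot.get_obs();print(o["contact_force"],o["torque"])
go([.4966,-.151,.19],np.degrees(.7765-.0508)+92.9-.0)
E
```

```text
[-0.73586727  0.1923155  -2.83919128] [ 0.02420835 -0.01750244  0.02702094]
mm [-359.   -10.6    1. ] deg [  0.15   0.09 -41.92] t 10.3 q [-0.06  0.34 -0.56  1.91  0.22  0.95 -0.68]
```

Emit:
step_arm --increments '[[[-1,-30,-1,0,0,0,-5],[-1,-70,-2,0,0,0,-10],[-1,-110,-3,0,0,0,-15],[-1,-150,-4,0,0,0,-20],[-1,-190,-5,0,0,0,-25],[-1,-230,-6,0,0,0,-30],[-1,-270,-8,0,0,0,-35],[-1,-310,-9,0,0,0,-39],[-1,-340,-10,0,0,0,-42],[-1,-359,-10.5,0,0,0,-42]]]'

```text
t: 11.13
eef_pos: [0.4941, -0.156, 0.188]
tool_rot: [-0.001, 0.387, 0.922, -0.002]
contact_force: [-0.0, 1.2, -3.2]
gripper_width: 0.494
grasp_force: 54.2
```

Emit:
step_arm --increments '[[[-1,0,0,30,0,0,0],[-1,0,0,50,0,0,0],[-1,0,0,50,0,0,0],[-1,0,0,50,0,0,0]]]'

```text
t: 11.47
eef_pos: [0.4943, -0.151, 0.1381]
tool_rot: [-0.002, 0.386, 0.923, -0.001]
contact_force: [0.2, 0.1, -2.5]
gripper_width: 0.492
grasp_force: 54.3
```

```bash
python3 - <<'E'
from h import *
o=bot.get_obs();print(o["contact_force"],o["eef_pos"])
go([.4966,-.151,.14],134.5)
a=cam("top")["image"][155:230,290:385,::-1];b=cam("scene")["image"][170:270,235:375,::-1]
cv2.imwrite("pics/w_top.png",a);cv2.imwrite("pics/w_sc.png",b)
cv2.imwrite("pics/w.png",np.hstack([cv2.resize(b,(700,500),interpolation=2)]))
E
```

```text
[ 0.17859069  0.08125489 -2.49585373] [ 0.49432246 -0.15095917  0.13812574]
mm [-1.6  1.6 -1.9] deg [-0.17 -0.18  0.1 ] t 11.4667 q [ 0.6   0.39 -0.52  1.99  0.26  0.84  0.72]
```

View pics/w.png

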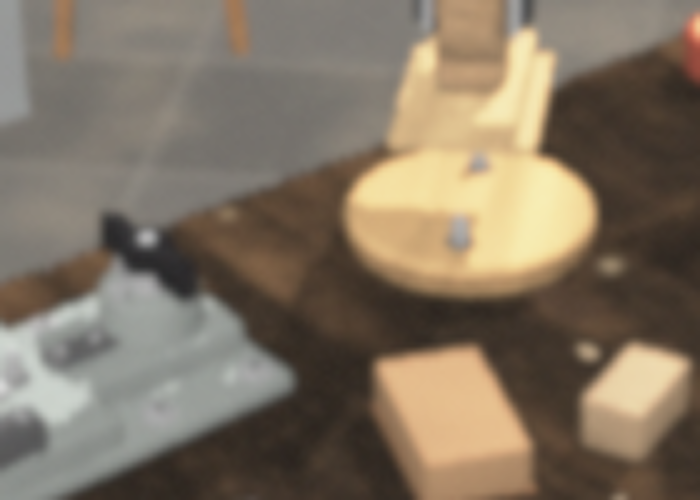

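The held plate's near edge runs from (388,145) to (545,150), with the waxing pegs below it at (478,160) and (458,232). I'll compare this with the expected projection and refine the peg positions.

```bash
python3 - <<'E'
from h import *
o=bot.get_obs(); w,x,y,z=o["tool_rot"]; R=Ro.from_quat([x,y,z,w]).as_matrix()
ty=np.degrees(np.arctan2(R[1,0],R[0,0])); p=o["eef_pos"]; print("toolyaw",ty,o["t"])
f=lambda X:[(round((u[0]-235+.5)*5-.5),round((u[1]-170+.5)*5-.5)) for u in uv("scene",X)]
yw=np.radians(ty-90)
L=lambda P:[p[0]+np.cos(yw)*P[0]-np.sin(yw)*P[1],p[1]+np.sin(yw)*P[0]+np.cos(yw)*P[1],P[2]]
zb=p[2]-.046
print("flange bottom/top corners near",f([L((-.042,.06,zb)),L((.042,.06,zb)),L((-.042,.06,zb+.006)),L((.042,.06,zb+.006))]))
print("far flange top",f([L((-.042,-.06,zb+.006)),L((.042,-.06,zb+.006))]), "step top near", f([L((-.031,.06,zb+.02)),L((.031,.06,zb+.02))]))
W=lambda P:[.4966-.7007*P[1],-.151+.7134*P[1],P[2]]
print("pegs",f([W((0,.046,.0445)),W((0,.046,.025)),W((0,-.046,.0445)),W((0,-.046,.025))]))
E
```

```text
toolyaw 134.6170338454146 11.5667
flange bottom/top corners near [(531, 156), (384, 147), (531, 147), (384, 137)]
far flange top [(551, 52), (414, 44)] step top near [(512, 124), (403, 117)]
pegs [(460, 215), (460, 244), (479, 140), (479, 168)]
```

Emit:
step_arm --increments '[[[-1,-1.5,1.5,15,0,0,0],[-1,-1.5,1.5,30,0,0,0],[-1,-1.5,1.5,40,0,0,0],[-1,-1.5,1.5,40,0,0,0],[-1,-1.5,1.5,40,0,0,0],[-1,-1.5,1.5,40,0,0,0]]]'

```text
t: 12.12
eef_pos: [0.4988, -0.1515, 0.1007]
tool_rot: [0.001, 0.386, 0.922, -0.001]
contact_force: [-0.4, 1.5, -2.7]
gripper_width: 0.491
grasp_force: 54.2
```

```bash
python3 - <<'E'
from h import *
o=bot.get_obs();print(o["contact_force"],o["torque"]);go([.4966,-.151,.0707],134.5)
E
```

```text
[-0.35838857  1.54608447 -2.680731  ] [0.04938105 0.00274471 0.00450993]
mm [ 2.  -1.2 30. ] deg [-0.02  0.13  0.08] t 12.1167 q [ 0.58  0.44 -0.5   2.01  0.3   0.76  0.68]
```

Emit:
step_arm --increments '[[[-1,1.5,-1,3,0,0,0],[-1,1.5,-1,7,0,0,0],[-1,1.5,-1,7,0,0,0],[-1,1.5,-1,7,0,0,0]]]'

```text
t: 12.45
eef_pos: [0.4961, -0.1512, 0.0927]
tool_rot: [0.0, 0.386, 0.922, -0.001]
contact_force: [-0.4, -0.1, -3.0]
gripper_width: 0.495
grasp_force: 54.2
```

```bash
python3 - <<'E'
from h import *
o=bot.get_obs();print(o["contact_force"],o["torque"]);go([.4966,-.151,.0707],134.5)
E
```

```text
[-0.43447492 -0.0854241  -2.9865408 ] [-0.02451208  0.00560923 -0.03165156]
mm [-0.1  0.5 22. ] deg [-0.07  0.05  0.07] t 12.45 q [ 0.57  0.45 -0.49  2.02  0.31  0.74  0.67]
```

Centred to within 0.5 mm. I'll go down gently.

Emit:
step_arm --increments '[[[-1,0,0,3,0,0,0],[-1,0,0,6,0,0,0],[-1,0,0,9,0,0,0],[-1,0,0,11,0,0,0],[-1,0,0,11,0,0,0]]]'

```text
t: 12.87
eef_pos: [0.4969, -0.1512, 0.0815]
tool_rot: [0.001, 0.386, 0.922, -0.0]
contact_force: [2.1, -0.5, -3.8]
gripper_width: 0.493
grasp_force: 54.2
```

```bash
python3 - <<'E'
from h import *
o=bot.get_obs();print(o["contact_force"],o["torque"]);go([.4966,-.151,.0707],134.5)
E
```

```text
[ 2.09380492 -0.52469602 -3.83067706] [-0.0321643  -0.54410872 -0.09967408]
mm [ 0.4 -0.1 10.8] deg [-0.01  0.09  0.07] t 12.8667 q [ 0.57  0.47 -0.48  2.02  0.33  0.72  0.66]
```

Emit:
step_arm --increments '[[[-1,-0.3,0,3,0,0,0],[-1,-0.3,0,6,0,0,0],[-1,-0.3,0,9,0,0,0],[-1,-0.3,0,10.5,0,0,0],[-1,-0.3,0,11.5,0,0,0],[-1,-0.3,0,11.5,0,0,0]]]'

```text
t: 13.37
eef_pos: [0.4971, -0.1515, 0.0708]
tool_rot: [0.001, 0.386, 0.922, -0.001]
contact_force: [0.2, 0.2, 3.5]
gripper_width: 0.494
grasp_force: 55.5
```

```bash
python3 - <<'E'
from h import *
o=bot.get_obs();print(o["contact_force"],o["torque"]);go([.4966,-.151,.0707],134.5)
E
```

```text
[0.20094123 0.16932966 3.52386982] [ 0.20227542 -0.38810721 -0.01508334]
mm [ 0.7 -0.   0.1] deg [-0.03  0.11  0.07] t 13.3667 q [ 0.56  0.49 -0.47  2.03  0.34  0.7   0.64]
```

The plate made contact exactly at seat height. I'll press lightly, open and rise.

Emit:
step_arm --increments '[[[-1,0,0,1,0,0,0],[-1,0,0,1,0,0,0],[1,0,0,0,0,0,0],[1,0,0,0,0,0,0],[1,0,0,0,0,0,0],[1,0,0,0,0,0,0],[1,0,0,-20,0,0,0],[1,0,0,-50,0,0,0],[1,0,0,-90,0,0,0],[1,0,0,-120,0,0,0]]]'

```text
t: 14.2
eef_pos: [0.4965, -0.1511, 0.1921]
tool_rot: [0.0, 0.386, 0.922, -0.001]
contact_force: [1.1, 0.7, 0.7]
gripper_width: 0.997
grasp_force: 0.0
```

Emit:
step_arm --increments '[[[1,0,0,-20,0,0,0],[1,30,30,-40,0,0,0],[1,60,60,-40,0,0,0],[1,90,90,-40,0,0,0],[1,90,90,-40,0,0,0],[1,90,90,-40,0,0,0]]]'

```text
t: 14.7
eef_pos: [0.4972, -0.0203, 0.2303]
tool_rot: [0.0, 0.383, 0.924, -0.0]
contact_force: [0.9, -0.5, -0.3]
gripper_width: 0.998
grasp_force: 0.0
```

```bash
python3 - <<'E'
from h import *
o=bot.get_obs();print(o["contact_force"],o["eef_pos"])
a=cam("top")["image"][155:230,180:385,::-1];b=cam("scene")["image"][170:270,180:375,::-1]
cv2.imwrite("pics/end.png",np.vstack([cv2.resize(a,(585,214),interpolation=2),cv2.resize(b,(585,300),interpolation=2)]))
W=lambda P:[.4966+.7134*P[0]-.7007*P[1],-.151+.7007*P[0]+.7134*P[1],P[2]]
for z0 in (.025,.035):
  print(z0,[np.round(((u[0]-180+.5)*3,(u[1]-170+.5)*3+214)).tolist() for u in uv("scene",[W((x,.06,z0)) for x in(-.042,.042)]+[W((x,.06,z0+.02)) for x in (-.031,.031)])])
E
```

```text
[ 0.85016672 -0.54446528 -0.29682562] [ 0.49716476 -0.02026373  0.23028422]
0.025 [[482.0, 371.0], [396.0, 365.0], [471.0, 352.0], [407.0, 348.0]]
0.035 [[483.0, 362.0], [396.0, 356.0], [472.0, 343.0], [407.0, 339.0]]
```

View pics/end.png

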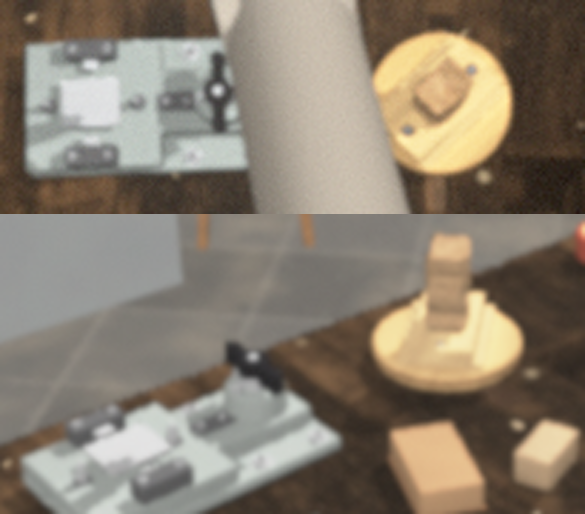

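The owl stands upright on the waxing stand at (450,300). Its plate's near edge is at about (396–482, 368), which matches the seated projection, and the pegs show through the holes at (408,130) and (471,70). The knob is at rest and the arm is clear, so I'll hand in.

```bash
python3 -c "
from station import bot
print(bot.hand_in())"
```

```text
the job is handed in; nothing more can be done
None
```

I turned the knob to its stop and back, the plate popped up, and the owl now sits upright and fully down on the waxing stand's pegs; the job is handed in at about 15 s, and I kept the arm away from the hare, tin and gouges.

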